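# Stir the polishing beads through the sifter

## Task

The drawer knobs have come out of the tumbler mixed with the little wooden polishing beads. Take the wooden dolly by its handle and stir the charge in the sifter's hoop with its foot until all seven beads have dropped through the screen into the catch box and only the three knobs are left on top; keep your fingers off the beads and knobs and let nothing go over the hoop. Then stand the dolly upright on the bench again, clear of the sifter, and leave the tin and the brush where they are.

Things in the scene. Friction and masses are not known exactly. Their poses are not given: they have to be found in the camera images.
- sifter: shop-made plywood sifter, fixed on the bench: a low open-sided catch box, 214 mm square, whose top is a bored plate (its upper face 71 mm above the bench) with a round hoop of bent wood on it: hoop inner radius 95 mm, outer radius 100 mm, rim 109 mm above the bench. Origin at the centre of its underside on the bench, z up, sides along x and y.
- screen (a point): centre of the bored plate's upper face, 71 mm above the bench, axes as the sifter. The plate is 6 mm thick, with 17 through holes 24 mm in diameter: one at this point, eight at radius 46 mm and eight at radius 81 mm, both rings at 22.5, 67.5, 112.5 ... degrees from x. The catch box's floor lies 65 mm below this point.
- dolly: turned light-wood dolly (stirring stick), 156 mm long, standing upright on its flat foot on the bench left or right of the sifter. Foot 32 mm in diameter up to 26 mm height, neck 20 mm thick at 40 to 55 mm, straight handle 24 mm in diameter from 72 to 141 mm, top at 156 mm. 80 g. Origin at the centre of the foot's underside, z up along the stick. Its foot is too wide for the holes.
- bead1: wooden polishing bead, a small waxed barrel 15 mm in diameter and 13 mm high with flat ends and a dark bore; starts standing on the screen. Origin at the centre of its underside, z along its axis. Passes the screen's holes either way up. It must go through the screen.
- bead2: wooden polishing bead, a small waxed barrel 15 mm in diameter and 13 mm high with flat ends and a dark bore; starts standing on the screen. Origin at the centre of its underside, z along its axis. Passes the screen's holes either way up. It must go through the screen.
- bead3: wooden polishing bead, a small waxed barrel 15 mm in diameter and 13 mm high with flat ends and a dark bore; starts standing on the screen. Origin at the centre of its underside, z along its axis. Passes the screen's holes either way up. It must go through the screen.
- bead4: wooden polishing bead, a small waxed barrel 15 mm in diameter and 13 mm high with flat ends and a dark bore; starts standing on the screen. Origin at the centre of its underside, z along its axis. Passes the screen's holes either way up. It must go through the screen.
- bead5: wooden polishing bead, a small waxed barrel 15 mm in diameter and 13 mm high with flat ends and a dark bore; starts standing on the screen. Origin at the centre of its underside, z along its axis. Passes the screen's holes either way up. It must go through the screen.
- bead6: wooden polishing bead, a small waxed barrel 15 mm in diameter and 13 mm high with flat ends and a dark bore; starts standing on the screen. Origin at the centre of its underside, z along its axis. Passes the screen's holes either way up. It must go through the screen.
- bead7: wooden polishing bead, a small waxed barrel 15 mm in diameter and 13 mm high with flat ends and a dark bore; starts standing on the screen. Origin at the centre of its underside, z along its axis. Passes the screen's holes either way up. It must go through the screen.
- knob1: turned drawer knob, a round dome 36 mm in diameter and 24 mm high with a flat underside, of wood; too big for the holes. Origin at the centre of the flat underside, z up through the dome. It stays on the screen.
- knob2: turned drawer knob, a round dome 36 mm in diameter and 24 mm high with a flat underside, of wood; too big for the holes. Origin at the centre of the flat underside, z up through the dome. It stays on the screen.
- knob3: turned drawer knob, a round dome 36 mm in diameter and 24 mm high with a flat underside, of wood; too big for the holes. Origin at the centre of the flat underside, z up through the dome. It stays on the screen.
- wax_tin: bystander: round flat tin, 68 mm in diameter and 25 mm high, on the other side of the sifter from the dolly. Origin at the centre of its underside.
- dust_brush: bystander: flat wooden dust brush, 44 x 185 x 18 mm, lying on the left of the bench, pointing roughly away from the robot. Origin at the centre of its underside.
There are look-alikes about, which are no part of the job. Leave any blue or yellow look-alike of the knob3 alone.

How it is judged (in metres and radians):
On the way, in this order (a step that is already met when the one before it is completed fails the run):
1. the dolly's foot is down on the screen inside the hoop (z of dolly in the frame of screen between -0.01 and 0.02 m and horizontal distance between dolly and screen below 0.09 m), for 0.2 s.
2. all seven beads are through the screen, the three knobs still on it (z of each of bead1, bead2, bead3, bead4, bead5, bead6, bead7 in the frame of screen below -0.02 m and z of knob1 in the frame of screen between -0.008 and 0.045 m and horizontal distance between each of knob1, knob2, knob3 and screen below 0.097 m and z of knob2 in the frame of screen between -0.008 and 0.045 m and z of knob3 in the frame of screen between -0.008 and 0.045 m), for 0.2 s.
At the end, for the whole second after the job is handed in: All seven beads lie in the catch box, 20 mm or more under the plate's upper face; the three knobs rest on the screen inside the hoop; the dolly stands still with its foot on the bench, upright within 0.08 rad, more than 120 mm from the sifter's centre (all of step 2 and height (world z) of dolly between -0.005 and 0.008 m and angle between dolly's own z axis and vertical below 0.08 rad and horizontal distance between dolly and screen above 0.12 m and linear speed of dolly below 0.02 m/s and x of bead1 in the frame of screen between -0.104 and 0.104 m and y of bead1 in the frame of screen between -0.104 and 0.104 m and x of bead2 in the frame of screen between -0.104 and 0.104 m and y of bead2 in the frame of screen between -0.104 and 0.104 m and x of bead3 in the frame of screen between -0.104 and 0.104 m and y of bead3 in the frame of screen between -0.104 and 0.104 m and x of bead4 in the frame of screen between -0.104 and 0.104 m and y of bead4 in the frame of screen between -0.104 and 0.104 m and x of bead5 in the frame of screen between -0.104 and 0.104 m and y of bead5 in the frame of screen between -0.104 and 0.104 m and x of bead6 in the frame of screen between -0.104 and 0.104 m and y of bead6 in the frame of screen between -0.104 and 0.104 m and x of bead7 in the frame of screen between -0.104 and 0.104 m and y of bead7 in the frame of screen between -0.104 and 0.104 m and linear speed of each of knob1, knob2, knob3 below 0.03 m/s); the robot touches nothing.
It fails at once if the robot touches a bead or a knob with its fingers or arm (contact force between any of the fingers, the arm and bead1 above 0.5 N or contact force between any of the fingers, the arm and bead2 above 0.5 N or contact force between any of the fingers, the arm and bead3 above 0.5 N or contact force between any of the fingers, the arm and bead4 above 0.5 N or contact force between any of the fingers, the arm and bead5 above 0.5 N or contact force between any of the fingers, the arm and bead6 above 0.5 N or contact force between any of the fingers, the arm and bead7 above 0.5 N or contact force between any of the fingers, the arm and knob1 above 0.5 N or contact force between any of the fingers, the arm and knob2 above 0.5 N or contact force between any of the fingers, the arm and knob3 above 0.5 N).
It fails at once if a bead or a knob goes over the hoop (horizontal distance between any of bead1, bead2, bead3, bead4, bead5, bead6, bead7, knob1, knob2, knob3 and screen above 0.15 m or z of any of bead1, bead2, bead3, bead4, bead5, bead6, bead7, knob1, knob2, knob3 in the frame of screen above 0.06 m).
It fails at once if the tin or the brush is shifted by more than 20 mm (distance of any of wax_tin, dust_brush from where it was at the start of the episode above 0.02 m).
It also fails if it takes over 72 s, if anything falls off the work surface, if the arm or the gripper's body presses on something with over 40 N, if the wrist force passes 120 N, or if a joint passes its speed limit or range.

## Robot

A 7-joint arm with a two-finger parallel gripper is mounted at the origin on a cart in front of the work surface, level with it; the furniture and walls round the work are solid. World frame = base frame: x ahead of the robot, y to its left, z up, the work surface at z = 0. Lengths are in mm, angles in rad, forces in N, time in s.
With the tool pointing down it reaches from about 425 to 1025 mm from the base axis. Payload 3.6 kg.
Tool frame: the origin (TCP) lies midway between the tips of the shut fingers; the grasp point (between the pads) lies 19 mm behind it; z points along the fingers, y is the line along which they close (so a half turn about z gives the same grasp; the last joint's range is limited). The gripper opens to 85 mm and grips with 20 to 120 N. Pads are 22 mm wide; open, the fingers measure 114 mm over their backs; the gripper's body (76 mm by 85 mm) begins 54 mm behind the grasp point. The pads swing forward as they close: fully open they stand 13 mm farther back than shut.
Start: joints at [-1.232, 0.591, 0.048, 1.609, -0.033, 0.943, -0.034], TCP at [304.071, 658.157, 231.302] pointing down, gripper open.
Joint ranges: [-2.69, 2.69], [-0.47, 2.24], [-1.27, 1.36], [0.19, 2.51], [-1.53, 4.68], [0.08, 2.07], [-3.09, 3.09]. Speed limits (rad/s): [2.57, 2.57, 3.14, 3.14, 3.14, 3.14, 3.14].

## Interface

Orientations are given as a 3x3 rotation matrix whose columns are the frame's x, y, z axes.
In Python, from rig import env, imaging, close_job gives the robot as it stands. The module is installed in compiled form; this text tells all that it offers.
- The arm moves only by the shell command python3 -m inch 'ROWS' [FORCE]. ROWS is JSON, a list of rows, each an object of numbers: "x", "y", "z": the shift along the tool's x, y, z in units of 25 mm (1.0 is 25 mm); "twist": the turn about the tool's z in units of 5 degrees (1.0 is 5 degrees); "claw": the closure, from -1 (fully open) to 1 (shut). A call has 1 to 8 rows; each row is the pose to reach, as a shift and turn from the pose commanded when the call began, along the tool's axes at that moment; what a row does not reach only later rows make up. A row lasts 1/12 s, in which the tool goes at most 41.7 mm and 7.16 degrees, less where a joint would pass 70% of its speed; a pose out of reach is approached as far as the arm can. A call with a gripper value outside its range is refused whole. The fingers move at their own pace and stop on an object; FORCE is the grip in N (left out, the last holds). Time passes only in rows, so rows that repeat a pose let the fingers close. It gives the time, the measured TCP pose, the force, the opening and the grip force at its end, in the units of the state.
- env.state(): the state, without advancing time (a new reading comes with each control period).
- imaging.snapshot(name): name is "scene" or "top" or "wrist"; returns the picture (420x560x3 uint8, blue, green, red); there is no depth.
- imaging.camera_model(name): a dict with "K" (3x3 intrinsics, pixels), "origin" and "orientation" of the camera in the world; the wrist camera has in their place "hand_eye" (4x4, takes a point from camera to tool coordinates, whose origin is the TCP and whose axes are the flange's). Camera axes: x right, y down, z forward; pixel columns grow to the right and rows downward; lengths in mm; the calibration is good to about 2 mm. A picture is of the moment at which its call begins: read the wrist's pose just before it. camera_model takes no time and is no camera call.
- close_job(): hands the job in; it is judged then, once.
The state is a dict: "clock": time; "qpos": joint angles; "joint_vel": joint speeds; "joint_efforts": joint torques, N m; "position": TCP position; "eef_rot": TCP orientation; "contact_force": force on the tool from outside, world axes, zero at the start; "wrist_torque": the same for the moment, N m; "opening": finger opening in mm; "grasp_force": force on a finger pad.
Only numpy, scipy, OpenCV 4.12 (cv2) and the standard library are available. Lean on these libraries where they do the work, as an engineer would, in place of code of your own. Each camera call takes 0.05 s, during which the arm holds its last target. There are 200 camera calls.

## Working session

There is one attempt and no reset: what is moved stays moved. The work goes in short steps, Python scripts to look and compute and a shell command to move; the robot and the scene stay as the last step left them, time stands still between calls to the robot, and variables do not carry over. Pictures are saved under pics/ and viewed, at most 10 in all, crops included, and the job is handed in when it is done.

```bash
mkdir -p pics; cat > h.py <<'E'
import numpy as np, cv2
from rig import env, imaging
def cam(name):
    m=imaging.camera_model(name); K=np.array(m["K"])
    if name=="wrist":
        s=env.state(); T=np.array(m["hand_eye"]); R=np.array(s["eef_rot"]); p=np.array(s["position"])
        return K,R@T[:3,3]+p,R@T[:3,:3]
    return K,np.array(m["origin"]),np.array(m["orientation"])
def ray(c,u,v,z):
    K,o,R=c; d=R@np.linalg.solve(K,[u,v,1.0]); return o+d*(z-o[2])/d[2]
def proj(c,p):
    K,o,R=c; q=K@(R.T@(np.array(p,float)-o)); return q[:2]/q[2]
E
python3 - <<'E'
from h import *
s=env.state(); print(s["clock"],s["position"],np.round(s["eef_rot"],3))
for n in("top","scene"):
    c=cam(n); print(n,c[0][0,0],c[1],np.round(c[2],2).tolist())
    cv2.imwrite(f"pics/{n}0.png",imaging.snapshot(n))
E
```

```text
0.0 [303.71616876 657.40509544 230.13619308] [[-0.908  0.419 -0.001]
 [ 0.419  0.908 -0.002]
 [-0.    -0.002 -1.   ]]
top 533.0893830836322 [ 407.84407741  -29.98623831 1338.73949   ] [[-0.0, -1.0, 0.07], [-1.0, 0.0, 0.0], [-0.0, -0.07, -1.0]]
scene 455.6666483706523 [-103.0260522  -508.74263793  712.63735088] [[0.6, -0.49, 0.63], [-0.8, -0.37, 0.47], [-0.0, -0.79, -0.62]]
```

View pics/top0.png

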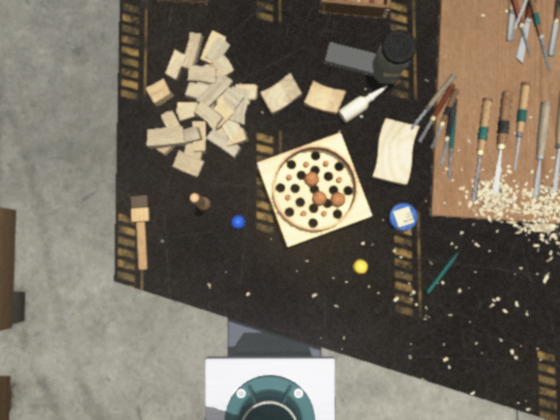

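View pics/scene0.png

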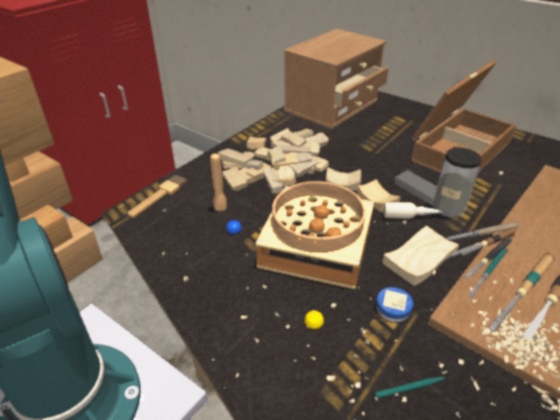

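The top view shows the sifter centred at about (315,189) with knobs at (312,179), (320,198) and (338,200). The dolly is at about (200,202), the tin at (403,217) and the brush at (140,230). I'll enlarge the sifter region and measure it.

```bash
python3 - <<'E'
from h import *
im=cv2.imread("pics/top0.png"); c=cam("top")
g=cv2.cvtColor(im,cv2.COLOR_BGR2HSV)
# plate: bright pale yellow
m=((g[...,2]>170)&(g[...,1]>30)&(g[...,1]<130)).astype(np.uint8)*255
m[:, :250]=0;m[:,378:]=0;m[:125]=0;m[255:]=0
pts=cv2.findNonZero(m); h=cv2.convexHull(pts); r=cv2.minAreaRect(h); print(r)
b=cv2.boxPoints(r); w=np.array([ray(c,*p,71) for p in b]); print(w.round(1), np.linalg.norm(w-np.roll(w,1,0),axis=1)); print("centre",w.mean(0), np.degrees(np.arctan2(*(np.roll(w,-1,0)-w)[:,1::-1].T)))
print("tin",ray(c,403,217,25),"brush",ray(c,140,232,18))
print("dolly foot guess",ray(c,206,205,13),"dolly top",ray(c,195,198,150))
s=cv2.resize(im[125:255,180:380],None,fx=4,fy=4,interpolation=cv2.INTER_CUBIC); cv2.imwrite("pics/crop0.png",s)
E
```

```text
((317.7909240722656, 189.36874389648438), (111.64303588867188, 120.14669799804688), 88.4306411743164)
[[ 691.    31.    71. ]
 [ 698.  -258.5   71. ]
 [ 429.4 -261.5   71. ]
 [ 422.4   23.6   71. ]] [268.68220249 289.56999819 268.61320637 285.16151518]
centre [ 560.21632423 -116.34506792   71.        ] [ -88.60539802 -179.3572867    91.41282015    1.58302888]
tin [ 495.43127729 -329.22906887   25.        ] brush [460.4863959  321.69283819  18.        ]
dolly foot guess [527.68504954 159.12828088  13.        ] dolly top [531.12942532 164.37724397 150.        ]
```

View pics/crop0.png

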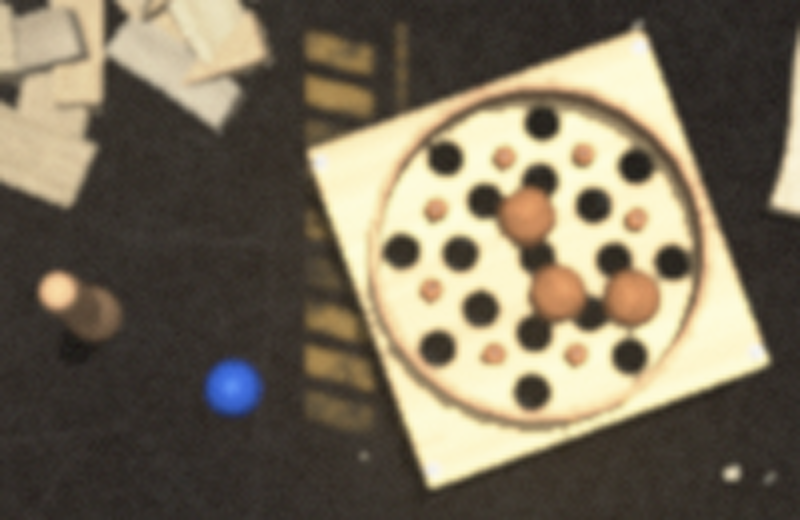

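The enlarged crop shows all seven beads, at crop pixels (504,158), (583,155), (435,210), (636,219), (430,290), (493,354) and (575,354). The knobs are at (527,215), (557,292) and (632,297), the dolly top at (57,291) and its foot near (97,315).

```bash
cat > geo.py <<'E'
from h import *
c=cam("top")
P=lambda u,v,z: ray(c,180+u/4-.375,125+v/4-.375,z)
E
python3 - <<'E'
from geo import *
w=np.array([P(*p,71) for p in [(308,148),(642,25),(770,362),(430,488)]])[:,:2]
print("sides",np.linalg.norm(w-np.roll(w,1,0),axis=1),"centre",w.mean(0))
H=np.array([(542,122),(446,158),(636,166),(402,250),(673,262),(438,348),(630,356),(532,391),(486,200),(594,205),(460,253),(615,259),(481,308),(534,333)])
hw=np.array([P(*p,71)[:2] for p in H])
# fit pose from holes: assign by model
from scipy.optimize import least_squares
a=np.radians(22.5+45*np.arange(8)); M=np.vstack([[0,0],46*np.c_[np.cos(a),np.sin(a)],81*np.c_[np.cos(a),np.sin(a)]])
def tf(q): 
    C,S=np.cos(q[2]),np.sin(q[2]); return M@np.array([[C,S],[-S,C]])+q[:2]
def res(q):
    d=np.linalg.norm(hw[:,None]-tf(q)[None],axis=2); return d.min(1)
best=min((least_squares(res,[*w.mean(0),t]) for t in np.radians([0,10,20,30,40])),key=lambda r:r.cost)
print("fit",best.x,np.degrees(best.x[2]),res(best.x).round(1))
x=best.x; e=w[1]-w[0]; print("edge dir deg",np.degrees(np.arctan2(e[1],e[0])))
def loc(p): 
    d=np.array(p)[:2]-x[:2]; return d.round(1), round(np.hypot(*d),1), round(np.degrees(np.arctan2(d[1],d[0])),1)
for i,p in enumerate([(504,158),(583,155),(435,210),(636,219),(430,290),(493,354),(575,354)]): print("bead",i,*loc(P(*p,84)))
for p in [(527,215),(557,292),(632,297)]: print("knob",*loc(P(*p,90)))
print("holes rel"); print([(r,round((np.degrees(x[2])+22.5+45*k)%360,1),(r*np.cos(x[2]+a[k])).round(),(r*np.sin(x[2]+a[k])).round()) for r in(46,81) for k in range(8)])
print("dolly",P(57,291,154),P(99,315,14))
E
```

```text
sides [216.50762671 214.54725655 216.86117628 215.99407498] centre [ 561.82677863 -107.30933611]
fit [ 5.60834411e+02 -1.07299382e+02  3.47026203e-01] 19.883136816928257 [0.4 0.4 0.4 0.3 0.1 0.3 0.2 0.3 0.4 0.2 0.3 0.5 0.1 0.3]
edge dir deg -69.76181239489244
bead 0 [57.2 20.2] 60.7 19.5
bead 1 [ 58.9 -26.7] 64.6 -24.4
bead 2 [26.2 61.3] 66.7 66.8
bead 3 [ 20.5 -57.8] 61.3 -70.5
bead 4 [-21.4  64.5] 67.9 108.4
bead 5 [-59.5  27.4] 65.5 155.2
bead 6 [-59.6 -20.9] 63.2 -160.7
knob [22.2  7.1] 23.3 17.8
knob [-23.5 -10.2] 25.6 -156.5
knob [-26.6 -54.3] 60.4 -116.1
holes rel
[(46, np.float64(42.4), np.float64(34.0), np.float64(31.0)), (46, np.float64(87.4), np.float64(2.0), np.float64(46.0)), (46, np.float64(132.4), np.float64(-31.0), np.float64(34.0)), (46, np.float64(177.4), np.float64(-46.0), np.float64(2.0)), (46, np.float64(222.4), np.float64(-34.0), np.float64(-31.0)), (46, np.float64(267.4), np.float64(-2.0), np.float64(-46.0)), (46, np.float64(312.4), np.float64(31.0), np.float64(-34.0)), (46, np.float64(357.4), np.float64(46.0), np.float64(-2.0)), (81, np.float64(42.4), np.float64(60.0), np.float64(55.0)), (81, np.float64(87.4), np.float64(4.0), np.float64(81.0)), (81, np.float64(132.4), np.float64(-55.0), np.float64(60.0)), (81, np.float64(177.4), np.float64(-81.0), np.float64(4.0)), (81, np.float64(222.4), np.float64(-60.0), np.float64(-55.0)), (81, np.float64(267.4), np.float64(-4.0), np.float64(-81.0)), (81, np.float64(312.4), np.float64(55.0), np.float64(-60.0)), (81, np.float64(357.4), np.float64(81.0), np.float64(-4.0))]
dolly [532.12563633 166.25123641 154.        ] [531.67940478 163.07485394  14.        ]
```

```bash
python3 -m inch '[{"twist":-1.4,"claw":-1},{"twist":-2.8,"claw":-1},{"twist":-4.2,"claw":-1},{"twist":-4.96,"claw":-1},{"twist":-4.96,"claw":-1}]' 80; python3 -c "
from h import *
s=env.state();print(np.round(s['eef_rot'],3),s['qpos'])"
```

```text
[[-0.908  0.419 -0.001]
 [ 0.419  0.908 -0.002]
 [-0.    -0.002 -1.   ]] [-1.23149749  0.59203804  0.04830547  1.60971994 -0.03330366  0.94271204
 -0.03366743]schema error: expected keys x, y, z, twist, claw
```

```bash
python3 -m inch '[{"x":0,"y":0,"z":0,"twist":-1.4,"claw":-1},{"x":0,"y":0,"z":0,"twist":-2.8,"claw":-1},{"x":0,"y":0,"z":0,"twist":-4.2,"claw":-1},{"x":0,"y":0,"z":0,"twist":-4.96,"claw":-1},{"x":0,"y":0,"z":0,"twist":-4.96,"claw":-1}]' 80; python3 -c "
from h import *
s=env.state();print(np.round(s['eef_rot'],3),s['qpos'])"
```

```text
clock: 0.52
position: [304.1, 657.6, 230.6]
eef_rot: [[-1.0, -0.001, -0.001], [-0.001, 1.0, -0.001], [0.001, -0.001, -1.0]]
contact_force: [0.4, 0.3, 0.1]
opening: 85.4
grasp_force: 0.0
[[-1.    -0.001 -0.001]
 [-0.001  1.    -0.001]
 [ 0.001 -0.001 -1.   ]] [-1.15674869  0.59197476 -0.06740981  1.60544403  0.04588599  0.94700551
  0.33210852]
```

```bash
python3 -m inch '[{"x":-0.57,"y":-1.23,"z":0,"twist":0,"claw":-1},{"x":-1.14,"y":-2.46,"z":0,"twist":0,"claw":-1},{"x":-1.71,"y":-3.7,"z":0,"twist":0,"claw":-1},{"x":-2.28,"y":-4.93,"z":0,"twist":0,"claw":-1},{"x":-2.85,"y":-6.16,"z":0,"twist":0,"claw":-1},{"x":-3.42,"y":-7.4,"z":0,"twist":0,"claw":-1},{"x":-3.99,"y":-8.63,"z":0,"twist":0,"claw":-1},{"x":-4.56,"y":-9.86,"z":0,"twist":0,"claw":-1}]' && python3 -m inch '[{"x":-0.57,"y":-1.23,"z":0,"twist":0,"claw":-1},{"x":-1.14,"y":-2.46,"z":0,"twist":0,"claw":-1},{"x":-1.71,"y":-3.7,"z":0,"twist":0,"claw":-1},{"x":-2.28,"y":-4.93,"z":0,"twist":0,"claw":-1},{"x":-2.85,"y":-6.16,"z":0,"twist":0,"claw":-1},{"x":-3.42,"y":-7.4,"z":0,"twist":0,"claw":-1},{"x":-3.99,"y":-8.63,"z":0,"twist":0,"claw":-1},{"x":-4.56,"y":-9.86,"z":0,"twist":0,"claw":-1}]'; python3 - <<'E'
from h import *
c=cam("wrist"); im=imaging.snapshot("wrist"); s=env.state()
print(s["position"],c[1],np.round(c[2],2).tolist())
print("pred top px",proj(c,(532,164.5,156)),"foot",proj(c,(532,164.5,0)))
cv2.imwrite("pics/w1.png",im)
E
```

```text
clock: 1.18
position: [418.4, 409.9, 231.2]
eef_rot: [[-1.0, 0.002, -0.0], [0.002, 1.0, -0.0], [0.0, -0.0, -1.0]]
contact_force: [1.0, -0.1, -0.8]
opening: 85.6
grasp_force: 0.0
clock: 1.85
position: [532.4, 163.5, 231.2]
eef_rot: [[-1.0, 0.002, -0.0], [0.002, 1.0, -0.0], [0.0, -0.0, -1.0]]
contact_force: [-0.2, 0.4, -0.6]
opening: 85.3
grasp_force: 0.0
[536.01224274 154.50965044 231.35804611] [452.70417479 163.28557929 374.67307669] [[0.0, 0.95, 0.31], [1.0, -0.0, -0.0], [-0.0, 0.31, -0.95]]
pred top px [280.0011067  216.89109629] foot [279.33437817 175.63710461]
```

View pics/w1.png

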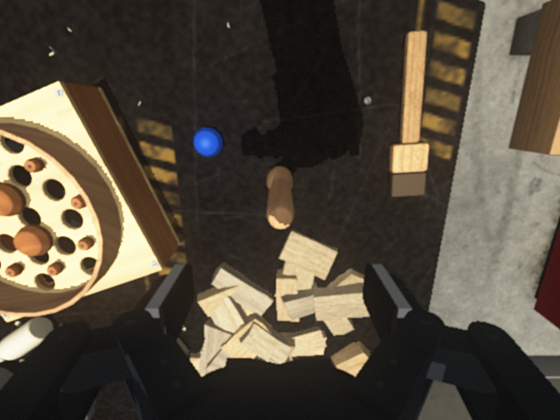

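The wrist view has the dolly top at about (280,217), exactly where the measurement predicted. I'll descend around the handle and grip it.

```bash
python3 -m inch '[{"x":0,"y":0,"z":0,"twist":0,"claw":-1},{"x":0,"y":0,"z":0,"twist":0,"claw":-1},{"x":0,"y":0,"z":1,"twist":0,"claw":-1},{"x":0,"y":0,"z":2,"twist":0,"claw":-1},{"x":0,"y":0,"z":3,"twist":0,"claw":-1},{"x":0,"y":0,"z":4,"twist":0,"claw":-1},{"x":0,"y":0,"z":5,"twist":0,"claw":-1},{"x":0,"y":0,"z":5.4,"twist":0,"claw":-1}]' && python3 -m inch '[{"x":0,"y":0,"z":0,"twist":0,"claw":-1},{"x":0,"y":0,"z":0,"twist":0,"claw":0.3},{"x":0,"y":0,"z":0,"twist":0,"claw":0.6},{"x":0,"y":0,"z":0,"twist":0,"claw":1},{"x":0,"y":0,"z":0,"twist":0,"claw":1},{"x":0,"y":0,"z":0,"twist":0,"claw":1},{"x":0,"y":0,"z":0,"twist":0,"claw":1},{"x":0,"y":0,"z":0,"twist":0,"claw":1}]' 100
```

```text
clock: 2.57
position: [529.3, 167.0, 93.4]
eef_rot: [[-1.0, -0.003, -0.005], [-0.003, 1.0, -0.001], [0.005, -0.001, -1.0]]
contact_force: [-1.2, -0.6, 0.0]
opening: 85.2
grasp_force: 0.0
clock: 3.23
position: [533.1, 165.3, 97.6]
eef_rot: [[-1.0, 0.0, 0.002], [0.0, 1.0, 0.001], [-0.002, 0.001, -1.0]]
contact_force: [-0.6, -0.7, 5.7]
opening: 22.1
grasp_force: 97.5
```

```bash
python3 -m inch '[{"x":0,"y":0,"z":-0.8,"twist":0,"claw":1},{"x":0,"y":0,"z":-1.8,"twist":0,"claw":1},{"x":0,"y":0,"z":-3,"twist":0,"claw":1},{"x":0,"y":0,"z":-4.2,"twist":0,"claw":1},{"x":0,"y":0,"z":-5.2,"twist":0,"claw":1},{"x":-0.2,"y":-0.7,"z":-5.2,"twist":0,"claw":1},{"x":-0.5,"y":-1.7,"z":-5.2,"twist":0,"claw":1},{"x":-0.8,"y":-2.8,"z":-5.2,"twist":0,"claw":1}]' >/dev/null && python3 -m inch '[{"x":-0.3,"y":-1.1,"z":0,"twist":0,"claw":1},{"x":-0.6,"y":-2.2,"z":0,"twist":0,"claw":1},{"x":-0.9,"y":-3.3,"z":0,"twist":0,"claw":1},{"x":-1.2,"y":-4.4,"z":0,"twist":0,"claw":1},{"x":-1.5,"y":-5.3,"z":0,"twist":0,"claw":1},{"x":-1.75,"y":-6.1,"z":0,"twist":0,"claw":1},{"x":-1.86,"y":-6.52,"z":0,"twist":0,"claw":1},{"x":-1.86,"y":-6.52,"z":0,"twist":0,"claw":1}]' >/dev/null;  python3 -m inch '[{"x":0,"y":0,"z":0,"twist":0,"claw":1},{"x":0,"y":0,"z":0,"twist":0,"claw":1},{"x":0,"y":0,"z":0,"twist":0,"claw":1},{"x":0,"y":0,"z":0,"twist":0,"claw":1}]'; python3 - <<'E'
from h import *
c=cam("scene"); im=imaging.snapshot("scene"); s=env.state(); p=s["position"]; print(p)
for dz in(0,13,26): 
  print(dz,proj(c,(p[0],p[1],p[2]-97+dz)))
u=proj(c,(p[0],p[1],p[2]-50)).astype(int); print(u)
x0,y0=u[0]-90,u[1]-60
cv2.imwrite("pics/s1.png",cv2.resize(im[y0:y0+150,x0:x0+180],None,fx=4,fy=4,interpolation=cv2.INTER_CUBIC)); print(x0,y0)
E
```

```text
clock: 4.9
position: [598.4, -65.8, 226.4]
eef_rot: [[-1.0, -0.003, -0.0], [-0.003, 1.0, 0.001], [0.0, 0.001, -1.0]]
contact_force: [0.4, 0.1, -1.4]
opening: 22.2
grasp_force: 97.9
[598.42162523 -66.18228259 226.33942366]
0 [311.81616431 185.23468297]
13 [312.05199763 180.39867322]
26 [312.2916409  175.48453628]
[312 167]
222 107
```

View pics/s1.png

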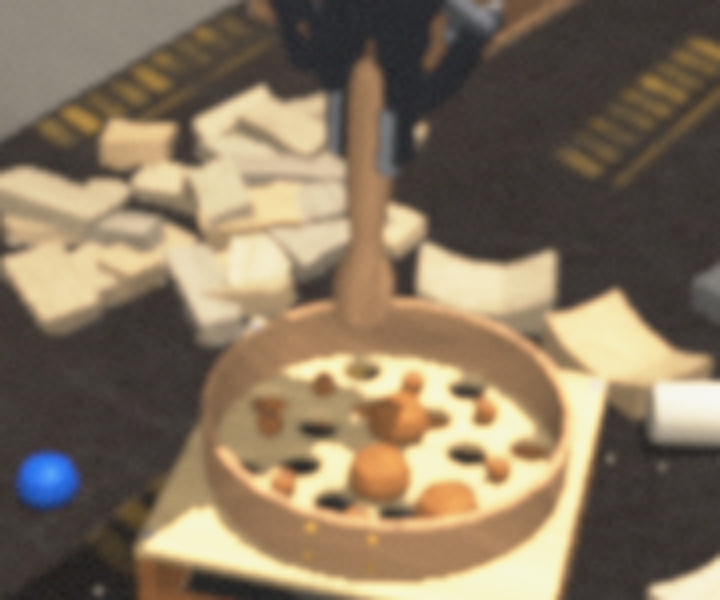

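The crop shows the dolly hanging vertically, foot centre at crop (363,310), within about 1 px of the prediction. All seven beads and three knobs are in place. I'll lower the foot.

```bash
cat > r.py <<'E'
from h import *
s=env.state(); p=np.array(s["position"]); print("rel",(p-[560.8,-107.3,97.6+71]).round(1),"F",np.round(s["contact_force"],1),"t",round(s["clock"],2),"tilt",np.round(np.array(s["eef_rot"])[:,2],3),"grip",round(s["grasp_force"]))
E
python3 -m inch '[{"x":-0.06,"y":-0.13,"z":0,"twist":0,"claw":1},{"x":-0.06,"y":-0.13,"z":0,"twist":0,"claw":1},{"x":-0.06,"y":-0.13,"z":0.6,"twist":0,"claw":1},{"x":-0.06,"y":-0.13,"z":1.2,"twist":0,"claw":1},{"x":-0.06,"y":-0.13,"z":1.7,"twist":0,"claw":1},{"x":-0.06,"y":-0.13,"z":2.1,"twist":0,"claw":1},{"x":-0.06,"y":-0.13,"z":2.2,"twist":0,"claw":1},{"x":-0.06,"y":-0.13,"z":2.2,"twist":0,"claw":1}]' >/dev/null; python3 -m inch '[{"x":0,"y":0,"z":0,"twist":0,"claw":1},{"x":0,"y":0,"z":0,"twist":0,"claw":1},{"x":0,"y":0,"z":0,"twist":0,"claw":1},{"x":0,"y":0,"z":0,"twist":0,"claw":1}]' >/dev/null;  python3 r.py
```

```text
rel [39.8 36.2  3.4] F [ 0.4 -0.3 -0.5] t 5.95 tilt [ 0.001 -0.    -1.   ] grip 98
```

```bash
python3 -m inch '[{"x":-0.15,"y":-0.15,"z":0,"twist":0,"claw":1},{"x":-0.3,"y":-0.3,"z":0,"twist":0,"claw":1},{"x":-0.45,"y":-0.45,"z":0,"twist":0,"claw":1},{"x":-0.6,"y":-0.6,"z":0,"twist":0,"claw":1},{"x":-0.75,"y":-0.73,"z":0,"twist":0,"claw":1},{"x":-0.9,"y":-0.87,"z":0,"twist":0,"claw":1},{"x":-1,"y":-0.97,"z":0,"twist":0,"claw":1},{"x":-1.08,"y":-1.04,"z":0,"twist":0,"claw":1}]' >/dev/null; python3 -m inch '[{"x":0,"y":0,"z":0,"twist":0,"claw":1},{"x":0,"y":0,"z":0,"twist":0,"claw":1},{"x":0,"y":0,"z":0,"twist":0,"claw":1}]' >/dev/null;  python3 r.py; python3 -m inch '[{"x":0.1,"y":-0.18,"z":0,"twist":0,"claw":1},{"x":0.2,"y":-0.36,"z":0,"twist":0,"claw":1},{"x":0.2,"y":-0.36,"z":0,"twist":0,"claw":1}]' >/dev/null; python3 -c "
from h import *
cv2.imwrite('pics/t2.png',cv2.resize(imaging.snapshot('scene')[160:260,250:380],None,fx=5,fy=5,interpolation=cv2.INTER_CUBIC))"; python3 r.py
```

```text
rel [66.1 10.5  2.6] F [ 0.2 -0.2 -1.5] t 6.87 tilt [-0.  0. -1.] grip 98
rel [60.6 -0.   2.7] F [ 0.8 -0.7 -1.1] t 7.17 tilt [-0.001 -0.001 -1.   ] grip 98
```

View pics/t2.png

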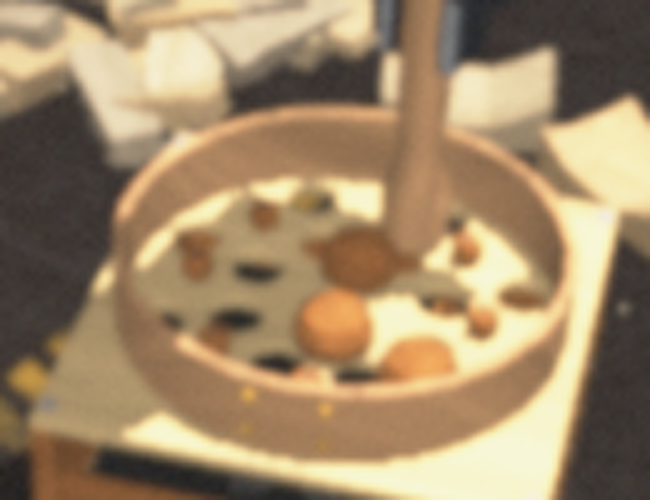

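Bead 0 is gone and six beads are still visible, so the method works. Beads 1 and 3 are next.

```bash
python3 -m inch '[{"x":0.02,"y":-0.2,"z":0,"twist":0,"claw":1},{"x":0.04,"y":-0.42,"z":0,"twist":0,"claw":1},{"x":0.06,"y":-0.64,"z":0,"twist":0,"claw":1},{"x":0.08,"y":-0.86,"z":0,"twist":0,"claw":1},{"x":0.1,"y":-1.08,"z":0,"twist":0,"claw":1},{"x":0.12,"y":-1.3,"z":0,"twist":0,"claw":1},{"x":0.14,"y":-1.5,"z":0,"twist":0,"claw":1},{"x":0.15,"y":-1.62,"z":0,"twist":0,"claw":1}]' >/dev/null; python3 -m inch '[{"x":0,"y":0,"z":0,"twist":0,"claw":1},{"x":0,"y":0,"z":0,"twist":0,"claw":1},{"x":0.1,"y":0,"z":0,"twist":0,"claw":1},{"x":0.35,"y":0.04,"z":0,"twist":0,"claw":1},{"x":0.6,"y":0.04,"z":0,"twist":0,"claw":1},{"x":0.68,"y":0.04,"z":0,"twist":0,"claw":1},{"x":0.68,"y":0.04,"z":0,"twist":0,"claw":1}]' >/dev/null;  python3 r.py; python3 -m inch '[{"x":0.15,"y":-0.14,"z":0,"twist":0,"claw":1},{"x":0.31,"y":-0.29,"z":0,"twist":0,"claw":1},{"x":0.47,"y":-0.44,"z":0,"twist":0,"claw":1},{"x":0.63,"y":-0.6,"z":0,"twist":0,"claw":1},{"x":0.79,"y":-0.75,"z":0,"twist":0,"claw":1},{"x":0.95,"y":-0.9,"z":0,"twist":0,"claw":1},{"x":1.1,"y":-1.05,"z":0,"twist":0,"claw":1},{"x":1.2,"y":-1.14,"z":0,"twist":0,"claw":1}]' >/dev/null; python3 -m inch '[{"x":0,"y":0,"z":0,"twist":0,"claw":1},{"x":0,"y":0,"z":0,"twist":0,"claw":1},{"x":0,"y":0,"z":0,"twist":0,"claw":1}]' >/dev/null; python3 -c "
from h import *
cv2.imwrite('pics/t3.png',cv2.resize(imaging.snapshot('scene')[160:260,250:380],None,fx=5,fy=5,interpolation=cv2.INTER_CUBIC))"; python3 r.py
```

```text
rel [ 39.3 -38.1   2.7] F [ 0.6  0.5 -0.6] t 8.42 tilt [-0.001  0.    -1.   ] grip 98
rel [ 11.  -66.4   2.7] F [-0.4 -0.2 -1.1] t 9.38 tilt [ 0.  0. -1.] grip 98
```

View pics/t3.png

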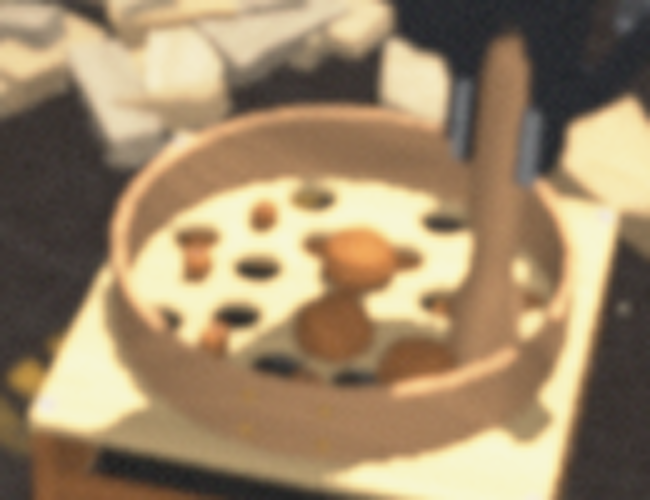

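Beads 1 and 3 are no longer visible. The left-hand ones remain at (265,213), (195,255), (215,338) and (305,375). Next is a slide back round for bead 2.

```bash
python3 -m inch '[{"x":-0.58,"y":0.55,"z":0,"twist":0,"claw":1},{"x":-1.16,"y":1.1,"z":0,"twist":0,"claw":1},{"x":-1.56,"y":1.58,"z":0,"twist":0,"claw":1},{"x":-1.96,"y":2.06,"z":0,"twist":0,"claw":1},{"x":-1.96,"y":2.6,"z":0,"twist":0,"claw":1},{"x":-1.96,"y":3.14,"z":0,"twist":0,"claw":1},{"x":-1.7,"y":3.74,"z":0,"twist":0,"claw":1},{"x":-1.44,"y":4.34,"z":0,"twist":0,"claw":1}]' >/dev/null; python3 -m inch '[{"x":0,"y":0,"z":0,"twist":0,"claw":1},{"x":0,"y":0,"z":0,"twist":0,"claw":1},{"x":0,"y":0,"z":0,"twist":0,"claw":1}]' >/dev/null;  python3 r.py; python3 -m inch '[{"x":0.16,"y":0.14,"z":0,"twist":0,"claw":1},{"x":0.32,"y":0.29,"z":0,"twist":0,"claw":1},{"x":0.48,"y":0.44,"z":0,"twist":0,"claw":1},{"x":0.64,"y":0.59,"z":0,"twist":0,"claw":1},{"x":0.8,"y":0.73,"z":0,"twist":0,"claw":1},{"x":0.96,"y":0.87,"z":0,"twist":0,"claw":1},{"x":1.08,"y":0.98,"z":0,"twist":0,"claw":1},{"x":1.13,"y":1.03,"z":0,"twist":0,"claw":1}]' >/dev/null; python3 -m inch '[{"x":0,"y":0,"z":0,"twist":0,"claw":1},{"x":0,"y":0,"z":0,"twist":0,"claw":1},{"x":0,"y":0,"z":0,"twist":0,"claw":1}]' >/dev/null; python3 r.py
```

```text
rel [46.1 41.2  3. ] F [-0.2 -0.6 -1.3] t 10.3 tilt [ 0.    -0.001 -1.   ] grip 98
rel [18.7 67.2  2.8] F [ 0.4  0.7 -0.9] t 11.22 tilt [ 0.001 -0.    -1.   ] grip 98
```

```bash
python3 -m inch '[{"x":0.25,"y":-0.58,"z":0,"twist":0,"claw":1},{"x":0.51,"y":-1.17,"z":0,"twist":0,"claw":1},{"x":1,"y":-1.2,"z":0,"twist":0,"claw":1},{"x":1.5,"y":-1.22,"z":0,"twist":0,"claw":1},{"x":1.95,"y":-1.25,"z":0,"twist":0,"claw":1},{"x":2.25,"y":-1,"z":0,"twist":0,"claw":1},{"x":2.53,"y":-0.73,"z":0,"twist":0,"claw":1},{"x":2.53,"y":-0.73,"z":0,"twist":0,"claw":1}]' >/dev/null; python3 -m inch '[{"x":0,"y":0,"z":0,"twist":0,"claw":1},{"x":0,"y":0,"z":0,"twist":0,"claw":1}]' >/dev/null;  python3 r.py; python3 -m inch '[{"x":-0.18,"y":0.12,"z":0,"twist":0,"claw":1},{"x":-0.36,"y":0.24,"z":0,"twist":0,"claw":1},{"x":-0.54,"y":0.36,"z":0,"twist":0,"claw":1},{"x":-0.72,"y":0.48,"z":0,"twist":0,"claw":1},{"x":-0.9,"y":0.6,"z":0,"twist":0,"claw":1},{"x":-1.08,"y":0.72,"z":0,"twist":0,"claw":1},{"x":-1.24,"y":0.82,"z":0,"twist":0,"claw":1},{"x":-1.32,"y":0.86,"z":0,"twist":0,"claw":1}]' >/dev/null; python3 -m inch '[{"x":0,"y":0,"z":0,"twist":0,"claw":1},{"x":0,"y":0,"z":0,"twist":0,"claw":1},{"x":0,"y":0,"z":0,"twist":0,"claw":1}]' >/dev/null;python3 r.py;  python3 -c "
from h import *
cv2.imwrite('pics/t4.png',cv2.resize(imaging.snapshot('scene')[160:260,250:380],None,fx=5,fy=5,interpolation=cv2.INTER_CUBIC))"
```

```text
rel [-43.9  49.7   3. ] F [ 0.6  0.4 -1.6] t 12.05 tilt [ 0.002 -0.    -1.   ] grip 98
rel [-12.3  70.5   2.6] F [-0.9 -0.9 -1.2] t 12.97 tilt [-0.001 -0.    -1.   ] grip 98
```

View pics/t4.png

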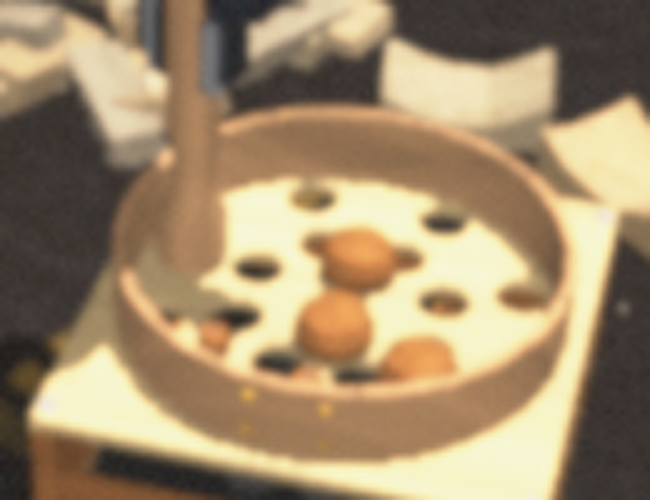

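Beads 2 and 4 look gone, and two remain at (215,338) and (305,375). I'll push beads 5 and 6 next.

```bash
python3 -m inch '[{"x":0.4,"y":-0.3,"z":0,"twist":0,"claw":1},{"x":0.8,"y":-0.6,"z":0,"twist":0,"claw":1},{"x":1.18,"y":-0.88,"z":0,"twist":0,"claw":1},{"x":1.18,"y":-0.88,"z":0,"twist":0,"claw":1},{"x":1.18,"y":-0.88,"z":0,"twist":0,"claw":1}]' >/dev/null;  python3 r.py; python3 -m inch '[{"x":0.14,"y":-0.16,"z":0,"twist":0,"claw":1},{"x":0.28,"y":-0.32,"z":0,"twist":0,"claw":1},{"x":0.42,"y":-0.48,"z":0,"twist":0,"claw":1},{"x":0.56,"y":-0.64,"z":0,"twist":0,"claw":1},{"x":0.7,"y":-0.8,"z":0,"twist":0,"claw":1},{"x":0.84,"y":-0.96,"z":0,"twist":0,"claw":1},{"x":0.96,"y":-1.1,"z":0,"twist":0,"claw":1},{"x":1.03,"y":-1.18,"z":0,"twist":0,"claw":1}]' >/dev/null; python3 -m inch '[{"x":0,"y":0,"z":0,"twist":0,"claw":1},{"x":0,"y":0,"z":0,"twist":0,"claw":1},{"x":0,"y":0,"z":0,"twist":0,"claw":1}]' >/dev/null;python3 r.py; python3 -m inch '[{"x":-0.2,"y":-0.25,"z":0,"twist":0,"claw":1},{"x":-0.32,"y":-0.5,"z":0,"twist":0,"claw":1},{"x":-0.32,"y":-0.7,"z":0,"twist":0,"claw":1},{"x":-0.32,"y":-0.95,"z":0,"twist":0,"claw":1},{"x":-0.32,"y":-1.2,"z":0,"twist":0,"claw":1},{"x":-0.32,"y":-1.45,"z":0,"twist":0,"claw":1},{"x":-0.32,"y":-1.7,"z":0,"twist":0,"claw":1},{"x":-0.32,"y":-1.9,"z":0,"twist":0,"claw":1}]' >/dev/null; python3 -m inch '[{"x":0,"y":-0.15,"z":0,"twist":0,"claw":1},{"x":0,"y":-0.25,"z":0,"twist":0,"claw":1},{"x":0,"y":-0.25,"z":0,"twist":0,"claw":1},{"x":0,"y":-0.25,"z":0,"twist":0,"claw":1}]' >/dev/null;python3 r.py
```

```text
rel [-42.8  47.5   2.8] F [ 0.9  0.5 -0.8] t 13.43 tilt [-0.001 -0.    -1.   ] grip 98
rel [-66.9  19.5   2.8] F [-0.4 -0.7 -0.6] t 14.35 tilt [ 0.  0. -1.] grip 98
rel [-59.2 -34.4   2.7] F [-0.   0.1 -1.1] t 15.35 tilt [-0.  0. -1.] grip 98
```

```bash
python3 -m inch '[{"x":0,"y":0,"z":-0.8,"twist":0,"claw":1},{"x":0,"y":0,"z":-1.6,"twist":0,"claw":1},{"x":0,"y":0,"z":-2.5,"twist":0,"claw":1},{"x":0,"y":0,"z":-2.5,"twist":0,"claw":1},{"x":-0.1,"y":0.8,"z":-2.5,"twist":0,"claw":1},{"x":-0.2,"y":1.8,"z":-2.5,"twist":0,"claw":1},{"x":-0.3,"y":2.9,"z":-2.5,"twist":0,"claw":1},{"x":-0.4,"y":4,"z":-2.5,"twist":0,"claw":1}]' >/dev/null; python3 -m inch '[{"x":-0.1,"y":1.1,"z":0,"twist":0,"claw":1},{"x":-0.2,"y":2.2,"z":0,"twist":0,"claw":1},{"x":-0.3,"y":3.3,"z":0,"twist":0,"claw":1},{"x":-0.4,"y":4.4,"z":0,"twist":0,"claw":1},{"x":-0.5,"y":5.5,"z":0,"twist":0,"claw":1},{"x":-0.6,"y":6.6,"z":0,"twist":0,"claw":1},{"x":-0.7,"y":7.5,"z":0,"twist":0,"claw":1},{"x":-0.8,"y":8.2,"z":0,"twist":0,"claw":1}]' >/dev/null; python3 -m inch '[{"x":0,"y":0,"z":0,"twist":0,"claw":1},{"x":0,"y":0,"z":0,"twist":0,"claw":1},{"x":0,"y":0,"z":0,"twist":0,"claw":1}]'; python3 - <<'E'
from h import *
a=imaging.snapshot('top')[145:235,265:365]; b=imaging.snapshot('scene')[160:260,250:380]
r=lambda i: cv2.resize(i,(400,400*i.shape[0]//i.shape[1]),interpolation=cv2.INTER_CUBIC)
a,b=r(a),r(b); h=max(len(a),len(b)); o=np.zeros((h,800,3),np.uint8); o[:len(a),:400]=a;o[:len(b),400:]=b; cv2.imwrite("pics/t5.png",o)
E
```

```text
clock: 16.93
position: [531.0, 162.0, 233.2]
eef_rot: [[-1.0, 0.0, -0.001], [0.0, 1.0, -0.001], [0.001, -0.001, -1.0]]
contact_force: [-0.1, -0.6, -0.8]
opening: 22.0
grasp_force: 98.1
```

View pics/t5.png

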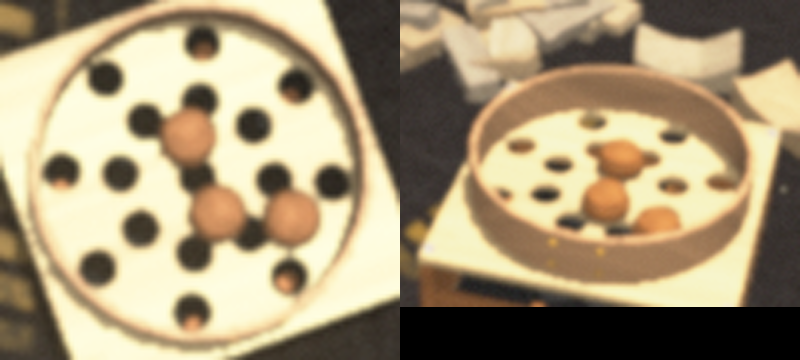

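All seven beads are off the screen, with several visible deep in the holes, and the three knobs are on top at (188,136), (217,212) and (292,216). Now to set the dolly down.

```bash
python3 -m inch '[{"x":0,"y":0,"z":0.8,"twist":0,"claw":1},{"x":0,"y":0,"z":1.8,"twist":0,"claw":1},{"x":0,"y":0,"z":2.8,"twist":0,"claw":1},{"x":0,"y":0,"z":3.7,"twist":0,"claw":1},{"x":0,"y":0,"z":4.4,"twist":0,"claw":1},{"x":0,"y":0,"z":4.9,"twist":0,"claw":1},{"x":0,"y":0,"z":5.2,"twist":0,"claw":1},{"x":0,"y":0,"z":5.3,"twist":0,"claw":1}]' >/dev/null; python3 -m inch '[{"x":0,"y":0,"z":0,"twist":0,"claw":1},{"x":0,"y":0,"z":0,"twist":0,"claw":1},{"x":0,"y":0,"z":0,"twist":0,"claw":1},{"x":0,"y":0,"z":0,"twist":0,"claw":1}]'
```

```text
clock: 18.03
position: [532.3, 163.3, 102.2]
eef_rot: [[-1.0, -0.0, 0.002], [-0.0, 1.0, 0.001], [-0.002, 0.001, -1.0]]
contact_force: [-0.8, -0.3, -1.0]
opening: 22.1
grasp_force: 98.1
```

```bash
python3 -m inch '[{"x":0,"y":0,"z":0.04,"twist":0,"claw":1},{"x":0,"y":0,"z":0.08,"twist":0,"claw":1},{"x":0,"y":0,"z":0.12,"twist":0,"claw":1},{"x":0,"y":0,"z":0.12,"twist":0,"claw":1},{"x":0,"y":0,"z":0.12,"twist":0,"claw":1}]' | grep -E "posi|contact";  python3 -m inch '[{"x":0,"y":0,"z":0.02,"twist":0,"claw":1},{"x":0,"y":0,"z":0.04,"twist":0,"claw":1},{"x":0,"y":0,"z":0.04,"twist":0,"claw":1},{"x":0,"y":0,"z":0.04,"twist":0,"claw":1}]'| grep -E "posi|contact"
```

```text
position: [531.5, 163.2, 98.2]
contact_force: [0.2, 0.2, -0.7]
position: [531.8, 163.2, 97.7]
contact_force: [-1.2, -0.4, 4.2]
```

Contact at 97.7 mm, the same height as at the grasp. I'll release and retreat upward.

```bash
python3 -m inch '[{"x":0,"y":0,"z":0,"twist":0,"claw":0.6},{"x":0,"y":0,"z":0,"twist":0,"claw":0.4},{"x":0,"y":0,"z":0,"twist":0,"claw":0.2},{"x":0,"y":0,"z":0,"twist":0,"claw":-0.2},{"x":0,"y":0,"z":0,"twist":0,"claw":-0.6},{"x":0,"y":0,"z":0,"twist":0,"claw":-1},{"x":0,"y":0,"z":0,"twist":0,"claw":-1},{"x":0,"y":0,"z":0,"twist":0,"claw":-1}]' 20 | grep open;  python3 -m inch '[{"x":0,"y":0,"z":0,"twist":0,"claw":-1},{"x":0,"y":0,"z":-0.5,"twist":0,"claw":-1},{"x":0,"y":0,"z":-1.3,"twist":0,"claw":-1},{"x":0,"y":0,"z":-2.3,"twist":0,"claw":-1},{"x":0,"y":0,"z":-3.3,"twist":0,"claw":-1},{"x":0,"y":0,"z":-4.3,"twist":0,"claw":-1},{"x":0,"y":0,"z":-5.3,"twist":0,"claw":-1},{"x":0,"y":0,"z":-5.8,"twist":0,"claw":-1}]'; python3 -m inch '[{"x":0,"y":1,"z":0,"twist":0,"claw":-1},{"x":0,"y":2,"z":0,"twist":0,"claw":-1},{"x":0,"y":3,"z":0,"twist":0,"claw":-1},{"x":0,"y":4,"z":0,"twist":0,"claw":-1},{"x":0,"y":4,"z":0,"twist":0,"claw":-1},{"x":0,"y":4,"z":0,"twist":0,"claw":-1},{"x":0,"y":4,"z":0,"twist":0,"claw":-1}]' | grep posi; python3 - <<'E'
from h import *
im=imaging.snapshot('scene'); cv2.imwrite("pics/end.png",im)
E
```

```text
opening: 85.4
clock: 20.12
position: [532.9, 163.6, 245.4]
eef_rot: [[-1.0, 0.0, 0.004], [0.0, 1.0, 0.002], [-0.004, 0.002, -1.0]]
contact_force: [0.3, 0.6, 1.1]
opening: 85.6
grasp_force: 0.0
position: [531.4, 262.4, 242.0]
```

View pics/end.png

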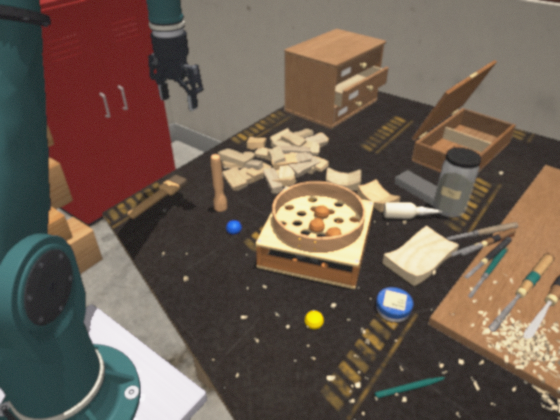

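The dolly stands upright at (218,185). Only the knobs are on the screen, and the tin at (395,303) and the brush are where they started.

```bash
python3 -c "
from rig import close_job
print(close_job())"
```

```text
the job is handed in; nothing more can be done
None
```

The job is handed in: the last camera views show no beads left on the screen and only the three knobs there, the dolly upright on the bench clear of the sifter, and the tin and brush where they were, after about 21 s; no verdict was returned.

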